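# Shut the banding wheel's battery tray, then hold its idler arm off past the ratchet click

### The job

The battery has been loaded into the motorised banding wheel: push its open battery tray fully home, then push the sprung tensioner arm, by its upright post, back, away from the wheel, past the click of its ratchet and clearly further, so that you and not the pawl carry the spring. Finish while still holding the arm back like that, for the painter to change the roller; the tray stays shut and the vase and the painter's other things stay where they are.

Things in the scene. Friction and masses are not known exactly. Their poses are not given: they have to be found in the camera images.
- drive: grey base plate of the banding wheel, 12 mm thick, fixed; origin on the table, x away from the robot (turned up to 0.25 rad), y left. Spans x -90..210, y -200..200 mm. Left half: battery housing (x -75..135, y 40..160, 62 mm high), over it the aluminium wheel head, radius 100 about x 50, y 100 mm, top 86 mm high, vase on it. Right half: tensioner arm, end stop near the right edge
- tray_front (a point): centre of the outer face of the battery tray's grey front panel (110 wide, 10 thick, 14 to 62 mm above the table, flush black strip near its top; black battery behind it). The face looks along the drive's -x. Shut, it lies at drive x -85, y 100, z 38 mm; nothing stands before it
- tray (a joint): how far the battery tray is out, m: 0 fully home, starts at 0.03 to 0.065, slides straight along the drive's x; about 2 N friction, no spring or latch; stays where it is left
- push_post (a point): upright steel post, 16 mm across, 57 to 117 mm above the table, on the free end of the aluminium tensioner arm; the point is at mid-height. Pinch or push it from above; the arm's bar, 20 mm wide, lies under it, top at 57 mm. At rest at drive x -65, y -50 mm; moves in a level arc, radius 165 mm, about the hinge, at first along the drive's -y (right, away from the wheel)
- tensioner_hinge (a point): point on the upright hinge axis of the tensioner arm, 85 mm above the table (drive x 100, y -50 mm). At rest (joint 0) the line from post to hinge is parallel to the drive's x axis
- tensioner (a joint): angle of the tensioner arm, rad: 0 at rest, black rubber roller on the wheel's rim; grows (counter-clockwise from above) as the post is pushed back. The spring pushes towards 0: about 4 N at the post at rest, 9 N at full travel. The ratchet clicks at about 0.55; let go after that, the arm springs back to about 0.54, kept by the pawl. End stop 0.78. Well held is 0.60 to 0.78
- pawl (a joint): lift of the small dark pawl slider on the plate behind the hinge, m: 0 when dropped, rises to about 0.0075 as the arm's tooth passes (arm at 0.1 to 0.54 rad), drops back to 0 at the click; it works by its own spring and is not to be touched
- vase: white porcelain vase, 92 mm across, 148 mm tall, loose on the wheel head (top 86 mm above the table); must not be moved; origin at the centre of its underside; a bystander
- ink_dish: white bowl, 84 mm across, 28 mm high, on the table in front of the machine, between tray and arm; origin at the centre of its underside; a bystander
- ink_stone: dark slab with a rim, 110 x 75 x 22 mm, on the table, front right of the machine; origin at the centre of its underside; a bystander
- pigment_jar: amber jar, 48 mm across, 62 mm high, on the table right of the machine; origin at the centre of its underside; a bystander
- water_cup: blue cup, 64 mm across, 68 mm high, on the table right of the machine; origin at the centre of its underside; a bystander
- brush: ink brush, 215 mm long, 12 mm thick, on the table left of the machine; origin at the centre of its underside; a bystander
- palette: white plate, 130 mm across, 16 mm high, on the table left of the machine; origin at the centre of its underside; a bystander

How it is judged:
By the outcome, as a careful person would: the job done as asked, in the order asked, and still so for the second after the job is handed in, while the arm keeps its last pose, push and grip.
It also fails if it takes over 48 s, if anything falls off the work surface, if the arm or the gripper's body presses on something with over 40 N, if the wrist force passes 120 N, or if a joint passes its speed limit or range.

### The arm

A 6-joint arm with a two-finger parallel gripper is mounted at the origin on the work surface. World frame = base frame: x ahead of the robot, y to its left, z up, the work surface at z = 0. Lengths are in m, angles in rad, forces in N, time in s.
With the tool pointing down it reaches from about 0.275 to 0.975 m from the base axis. Payload 8.4 kg.
Tool frame: the origin (TCP) lies at the very end of the fingers, on their centre line; the grasp point (between the pads) lies 19 mm behind it; z points along the fingers, y is the line along which they close (so a half turn about z gives the same grasp; the last joint's range is limited). The gripper opens to 92 mm and grips with 3 to 60 N. Pads are 20 mm wide; open, the fingers measure 128 mm over their backs; the gripper's body (75 mm by 189 mm) begins 69 mm behind the grasp point.
Start: joints at [1.269, 0.353, 1.633, -0, 1.155, -0.002], TCP at [0.185, 0.597, 0.215] pointing down, gripper open.
Joint ranges: [-2.63, 2.63], [-0.92, 2.1], [0.06, 2.66], [-1.3, 4.44], [0, 2.69], [-3.02, 3.02]. Speed limits (rad/s): [2.22, 2.22, 2.79, 3.14, 3.14, 3.14].

### API

Orientations are given as a 3x3 rotation matrix whose columns are the frame's x, y, z axes.
In Python, from rig import * gives the robot as it stands. The module is installed in compiled form; this text tells all that it offers.
- The arm moves only by the tool step_arm, never from a script. Its argument "motion" is a list that holds one entry, the list of rows, each a list of 5 numbers: the opening, from 0 (shut) to 1 (fully open), then the shift along the tool's x, y, z in mm, then the turn about the tool's z in degrees. In form: [[[hand, dx, dy, dz, twist], ...]]. A call has 1 to 5 rows; each row is the pose to reach, as a shift and turn from the pose commanded when the call began, along the tool's axes at that moment; what a row does not reach only later rows make up. A row lasts 1/8 s, in which the tool goes at most 62.5 mm and 10.7 degrees, less where a joint would pass 70% of its speed; a pose out of reach is approached as far as the arm can. A call with a gripper value outside its range is refused whole. The fingers move at their own pace and stop on an object; "grip_force" is the grip in N (left out, the last holds). Time passes only in rows, so rows that repeat a pose let the fingers close. It gives the time, the measured TCP pose, the force, the opening and the grip force at its end, in the units of the state.
- get_state(): the state, without advancing time (a new reading comes with each control period).
- read_camera(name): name is "scene" or "top" or "wrist"; returns the picture (420x560x3 uint8, red, green, blue); there is no depth.
- get_calibration(name): a dict with "camera_matrix" (3x3 intrinsics, pixels), "rvec" (rotation vector, rad) and "tvec" (3), from world to camera coordinates, as OpenCV has them; the wrist camera has in their place "T_tool_cam" (4x4, takes a point from camera to tool coordinates, whose origin is the TCP and whose axes are the flange's). Camera axes: x right, y down, z forward; pixel columns grow to the right and rows downward; lengths in m; the calibration is good to about 2 mm. A picture is of the moment at which its call begins: read the wrist's pose just before it. get_calibration takes no time and is no camera call.
- job_done(): hands the job in; it is judged then, once.
The state is a dict: "clock": time; "joint_positions": joint angles; "qd": joint speeds; "tau": joint torques, N m; "eef_pos": TCP position; "tcp_rot": TCP orientation; "wrist_force": force on the tool from outside, world axes, zero at the start; "moment": the same for the moment, N m; "gripper_width": finger opening in m; "grasp_force": force on a finger pad.
Only numpy, scipy, OpenCV 4.12 (cv2) and the standard library are available. Lean on these libraries where they do the work, as an engineer would, in place of code of your own. Each camera call takes 0.05 s, during which the arm holds its last target. There are 200 camera calls.

## Working session

There is one attempt and no reset: what is moved stays moved. The work goes in short steps, Python scripts to look and compute and a tool call to move; the robot and the scene stay as the last step left them, time stands still between calls to the robot, and variables do not carry over. Pictures are saved under pics/ and viewed, at most 10 in all, crops included, and the job is handed in when it is done.

Besides the shell and the picture viewer there is one more tool, called after "Call:" by a JSON object that holds its "method" and its "body". step_arm: Moves the arm, as the interface text tells. Its arguments: {"type":"object","properties":{"motion":{"type":"array","items":{"type":"array","items":{"type":"array","items":{"type":"number"}}}},"grip_force":{"type":"number"}},"required":["motion"]}

```bash
mkdir -p pics
python3 - <<'E'
from rig import *
import cv2
for n in("scene","top"):
    cv2.imwrite(f"pics/{n}0.png",cv2.cvtColor(read_camera(n),cv2.COLOR_RGB2BGR))
    print(n,get_calibration(n))
s=get_state();print(s["tcp_rot"],s["clock"],s["eef_pos"])
E
```

```text
scene {'camera_matrix': array([[380.01434884,   0.        , 277.73876257],
       [  0.        , 380.01434884, 217.27088431],
       [  0.        ,   0.        ,   1.        ]]), 'rvec': array([ 1.99597758,  1.0059393 , -0.48947156]), 'tvec': array([-0.42569061, -0.19883191,  1.39694196])}
top {'camera_matrix': array([[414.37765445,   0.        , 282.21677229],
       [  0.        , 414.37765445, 204.73208476],
       [  0.        ,   0.        ,   1.        ]]), 'rvec': array([ 1.90910376, -2.31064077,  0.23710812]), 'tvec': array([0.15369847, 0.60330947, 0.9173599 ])}
[[-9.55410548e-01  2.95280441e-01 -3.82296576e-04]
 [ 2.95280688e-01  9.55409785e-01 -1.20718099e-03]
 [ 8.79295555e-06 -1.26623825e-03 -9.99999198e-01]] 0.1 [0.18442451 0.5967004  0.21392416]
```

View pics/scene0.png

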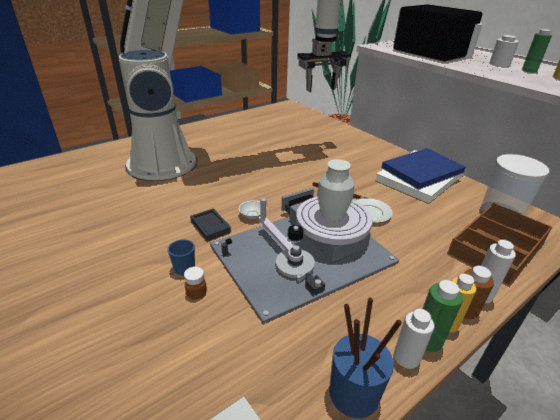

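View pics/top0.png

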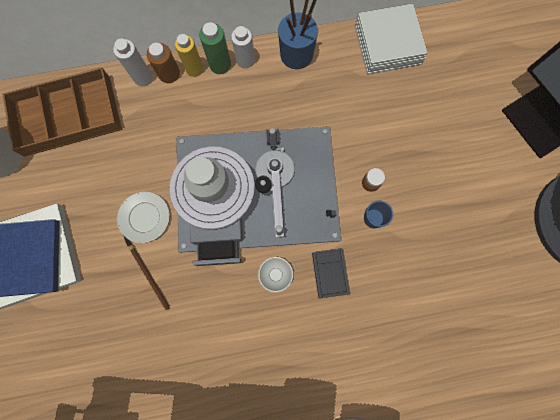

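The top view shows the plate (corners about (177,137), (330,127), (340,241), (179,252)), the tray front near (217,263), the post near (279,231), the dish at (276,274) and the stone at (331,273). I'll enlarge it for better pixel positions.

Run:
```python
import cv2
i=cv2.imread("pics/top0.png")[115:310,160:400]
cv2.imwrite("pics/top0c.png",cv2.resize(i,None,fx=3,fy=3,interpolation=cv2.INTER_CUBIC))
```

```text
(no output)
```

View pics/top0c.png

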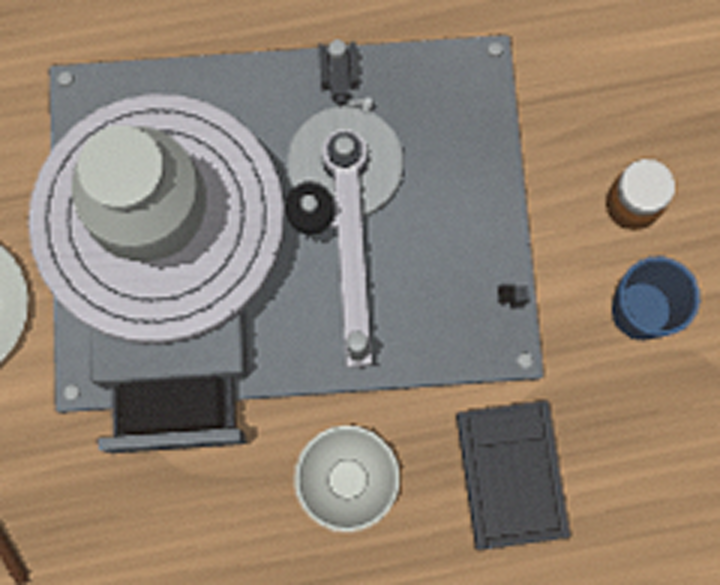

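The enlarged crop shows plate corners at crop (50,66), (511,36), (543,378) and (57,412), the post top at (359,341), the hinge cap at (345,147), and the tray panel's top from (98,443) to (243,433).

```bash
cat > h.py <<'E'
import numpy as np, cv2
from rig import *
def ray(uv,z,n="top"):
    c=get_calibration(n);K=c["camera_matrix"];R=cv2.Rodrigues(c["rvec"])[0];t=c["tvec"]
    C=-R.T@t;d=R.T@np.linalg.inv(K)@np.r_[uv,1]
    return C+d*(z-C[2])/d[2]
def crop(p): return np.array(p)/3+[160-1/3,115-1/3]
E
python3 - <<'E'
from h import *
from scipy.optimize import least_squares
np.set_printoptions(precision=4,suppress=True)
W=np.array([ray(crop(p),.012)[:2] for p in[(50,66),(511,36),(543,378),(57,412)]])
D=np.array([(210,200),(210,-200),(-90,-200),(-90,200)])/1e3
f=lambda p:(D@np.array([[np.cos(p[2]),np.sin(p[2])],[-np.sin(p[2]),np.cos(p[2])]])+p[:2]-W).ravel()
r=least_squares(f,[.6,0,0]);p=r.x;print(p,r.fun)
c,s=np.cos(p[2]),np.sin(p[2]);R=np.array([[c,-s],[s,c]])
w=lambda x,y:R@[x,y]+p[:2]
dr=lambda q:R.T@(q[:2]-p[:2])
print("post w",w(-.065,-.05),"hinge",w(.1,-.05),"tray shut",w(-.085,.1))
for n,q,z in[("post",(359,341),.117),("hinge",(345,147),.1),("trayL",(98,446),.062),("trayR",(243,437),.062),("dish",(348,478),.028),("stone near left",(477,548),.022),("stone far left",(459,415),.022),("stone fr",(548,402),.022),("jar",(647,187),.062),("cup",(656,297),.068),("stop",(514,295),.04),("vase top",(119,166),.234)]:
    g=ray(crop(q),z);print(n,g,"drive",dr(g))
a=np.array([.1,-.05])
for t in(.2,.4,.55,.66,.7):print("arc",t,w(*(a+.165*np.array([-np.cos(t),-np.sin(t)]))))
E
```

```text
[ 0.6288  0.0977 -0.1211] [ 0.001   0.0007  0.0012 -0.0008 -0.0016 -0.0018 -0.0006  0.0019]
post w [0.5582 0.0559] hinge [0.722 0.036] tray shut [0.5564 0.2072]
post [0.5592 0.0554 0.117 ] drive [-0.0639 -0.0504]
hinge [0.7129 0.0374 0.1   ] drive [ 0.0908 -0.0497]
trayL [0.5254 0.2663 0.062 ] drive [-0.123   0.1549]
trayR [0.5112 0.1558 0.062 ] drive [-0.1237  0.0435]
dish [0.467  0.0827 0.028 ] drive [-0.1588 -0.0344]
stone near left [ 0.3948 -0.0067  0.022 ] drive [-0.2196 -0.1319]
stone far left [ 0.4995 -0.014   0.022 ] drive [-0.1148 -0.1265]
stone fr [ 0.4962 -0.0864  0.022 ] drive [-0.1093 -0.1987]
jar [ 0.6463 -0.1952  0.062 ] drive [ 0.0528 -0.2886]
cup [ 0.5569 -0.1796  0.068 ] drive [-0.0378 -0.284 ]
stop [ 0.584  -0.0754  0.04  ] drive [-0.0235 -0.1772]
vase top [0.6861 0.1913 0.234 ] drive [0.0456 0.0999]
arc 0.2 [0.5575 0.023 ]
arc 0.4 [ 0.5634 -0.0094]
arc 0.55 [ 0.5719 -0.0326]
arc 0.66 [ 0.5804 -0.0487]
arc 0.7 [ 0.5839 -0.0543]
```

```bash
cat >> h.py <<'E'
P=np.array([.6288,.0977]);A=-.1211
def go(x,y,z,ang=0,show=True):
    "shift (mm, tool axes) and twist (deg) to drive point x,y height z with tool y along drive y turned by ang (ccw)"
    s=get_state();R=s["tcp_rot"];c,q=np.cos(A),np.sin(A)
    t=np.r_[np.array([[c,-q],[q,c]])@[x,y]+P,z]
    a=np.arctan2(R[1,1],R[0,1]);tw=-np.degrees((A+np.pi/2+ang)-a)
    print((x,y,z),(R.T@(t-s["eef_pos"])*1e3).round(1),tw.round(1))
E
python3 - <<'E'
from h import *
go(-.175,.1,.2);go(-.175,.1,.032)
E
```

```text
(-0.175, 0.1, 0.2) [-381.9 -278.2   14.3] -10.2
(-0.175, 0.1, 0.032) [-381.9 -278.   182.3] -10.2
```

Call:
{"method": "step_arm", "body": {"motion": [[[0,-48,-35,0,-5],[0,-96,-70,0,-10.2],[0,-144,-105,0,-10.2],[0,-192,-140,0,-10.2],[0,-240,-175,0,-10.2]]]}}

```text
clock: 0.72
eef_pos: [0.3629, 0.3573, 0.2145]
tcp_rot: [[-0.993, 0.121, -0.0], [0.121, 0.993, -0.0], [0.0, -0.0, -1.0]]
wrist_force: [0.6, 0.1, 0.4]
gripper_width: 0.0439
grasp_force: 0.0
```

Run:
```python
from h import *
go(-.175,.1,.15);go(-.175,.1,.032);print(get_state()["clock"])
```

```text
(-0.175, 0.1, 0.15) [-120.3 -125.6   64.5] -0.0
(-0.175, 0.1, 0.032) [-120.3 -125.5  182.5] -0.0
0.725
```

Call:
{"method": "step_arm", "body": {"motion": [[[0,-40,-42,20,0],[0,-80,-84,40,0],[0,-118,-124,70,0],[0,-118,-124,125,0],[0,-118,-124,125,0]]]}}

```text
clock: 1.35
eef_pos: [0.4615, 0.2196, 0.0865]
tcp_rot: [[-0.992, 0.123, -0.007], [0.123, 0.992, -0.003], [0.007, -0.004, -1.0]]
wrist_force: [-0.7, -0.0, 1.1]
gripper_width: 0.0006
grasp_force: 0.0
```

Run:
```python
from h import *
import cv2
go(-.135,.1,.032);go(-.097,.1,.032)
a=cv2.resize(read_camera("top")[115:310,160:400],None,fx=3,fy=3)
cv2.imwrite("pics/a.png",a[...,::-1])
```

```text
(-0.135, 0.1, 0.032) [-46.2  -0.5  54.2] -0.1
(-0.097, 0.1, 0.032) [-84.2  -0.4  53.9] -0.1
```

View pics/a.png

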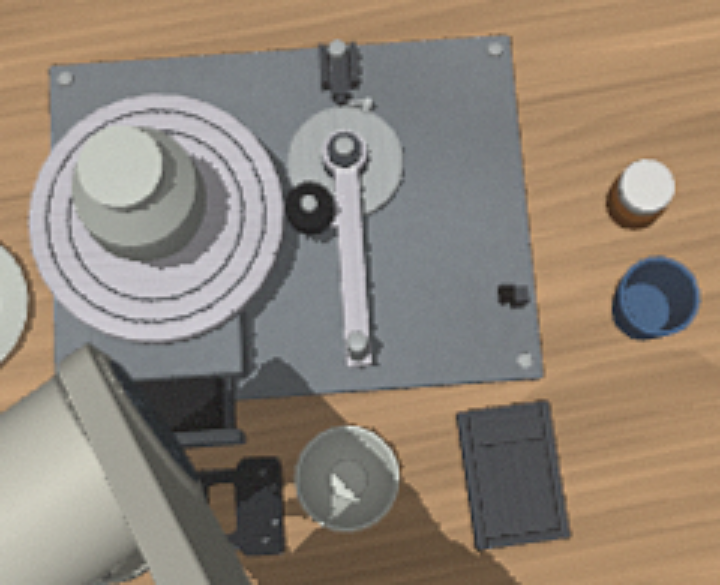

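The gripper sits in front of the tray panel, clear of the dish. Next I lower it and approach.

Call:
{"method": "step_arm", "body": {"motion": [[[0,0,0,30,0],[0,0,0,52,0],[0,-20,0,52,0],[0,-35,0,52,0],[0,-45,0,52,0]]]}}

```text
clock: 2.02
eef_pos: [0.5111, 0.2167, 0.0392]
tcp_rot: [[-0.993, 0.122, 0.002], [0.122, 0.993, 0.001], [-0.002, 0.001, -1.0]]
wrist_force: [-3.1, 1.5, 1.8]
gripper_width: 0.0001
grasp_force: 1.3
```

Call:
{"method": "step_arm", "body": {"motion": [[[0,-10,0,0,0],[0,-20,0,0,0],[0,-28,0,0,0],[0,-33,0,0,0],[0,-33,0,0,0]]]}}

```text
clock: 2.65
eef_pos: [0.5423, 0.2121, 0.0375]
tcp_rot: [[-0.993, 0.122, 0.001], [0.122, 0.993, -0.0], [-0.001, 0.0, -1.0]]
wrist_force: [0.6, -0.5, -0.5]
gripper_width: 0.0002
grasp_force: 0.0
```

Run:
```python
from h import *
go(-.095,.1,.032)
```

```text
(-0.095, 0.1, 0.032) [-4.7 -3.1  5.5] -0.0
```

Call:
{"method": "step_arm", "body": {"motion": [[[0,-2,0,0,0],[0,-4,0,0,0],[0,-6,0,0,0],[0,-7,0,0,0]]]}}

```text
clock: 3.15
eef_pos: [0.5483, 0.2112, 0.0374]
tcp_rot: [[-0.993, 0.122, -0.001], [0.122, 0.993, -0.0], [0.001, -0.0, -1.0]]
wrist_force: [-5.5, 1.6, 2.6]
gripper_width: 0.0005
grasp_force: 2.7
```

Call:
{"method": "step_arm", "body": {"motion": [[[0,-1,0,0,0],[0,-2,0,0,0],[0,-2,0,0,0]]]}}

```text
clock: 3.52
eef_pos: [0.5483, 0.2112, 0.0374]
tcp_rot: [[-0.993, 0.122, -0.004], [0.122, 0.993, -0.0], [0.004, -0.001, -1.0]]
wrist_force: [-10.7, 3.0, 7.5]
gripper_width: 0.0007
grasp_force: 5.4
```

The force rises with no further motion, so the tray is home. Next I retreat and lift.

Call:
{"method": "step_arm", "body": {"motion": [[[0,25,0,0,0],[0,50,0,0,0],[0,55,0,-50,0],[0,55,0,-110,0],[0.6,55,0,-125,0]]]}}

```text
clock: 4.15
eef_pos: [0.4986, 0.2188, 0.1667]
tcp_rot: [[-0.993, 0.121, 0.007], [0.121, 0.993, 0.003], [-0.007, 0.004, -1.0]]
wrist_force: [0.1, 0.7, -0.7]
gripper_width: 0.0082
grasp_force: 0.0
```

Run:
```python
from h import *
go(-.065,-.05,.16);go(-.065,-.05,.07)
```

```text
(-0.065, -0.05, 0.16) [ -78.9 -154.4    6.6] -0.0
(-0.065, -0.05, 0.07) [ -78.3 -154.7   96.6] -0.0
```

Call:
{"method": "step_arm", "body": {"motion": [[[0.7,-25,-50,0,0],[0.7,-50,-100,0,0],[0.7,-78,-153,0,0],[0.7,-78,-153,0,0]]]}}

```text
clock: 4.65
eef_pos: [0.556, 0.0529, 0.1619]
tcp_rot: [[-0.992, 0.126, 0.0], [0.126, 0.992, -0.001], [-0.0, -0.001, -1.0]]
wrist_force: [0.7, 0.6, 0.3]
gripper_width: 0.0484
grasp_force: 0.0
```

Run:
```python
from h import *
import cv2
go(-.065,-.05,.07)
s=get_state();T=get_calibration("wrist")["T_tool_cam"];K=get_calibration("wrist")["camera_matrix"]
im=read_camera("wrist")
Rw=s["tcp_rot"];X=np.r_[.5592,.0554,.117]
pc=np.linalg.inv(T)@np.r_[Rw.T@(X-s["eef_pos"]),1];u=K@pc[:3];print("expect",u[:2]/u[2])
cv2.imwrite("pics/w.png",im[...,::-1])
a=cv2.resize(read_camera("top")[115:310,160:400],None,fx=3,fy=3)
cv2.imwrite("pics/b.png",a[...,::-1])
```

```text
(-0.065, -0.05, 0.07) [-1.8  3.3 91.9] -0.3
expect [281.01654069 236.6803917 ]
```

View pics/w.png

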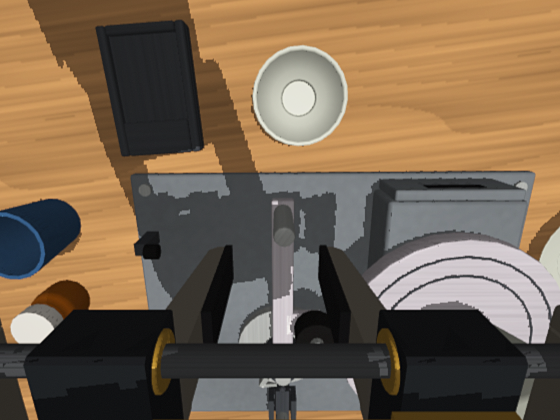

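View pics/b.png

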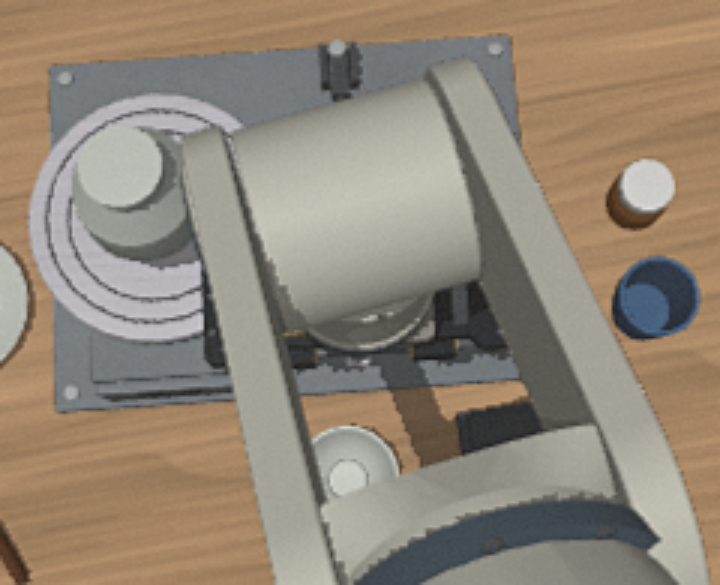

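The wrist view shows the post top at (284,236), against an expected (281,237). The tray sits flush in the top view, and the dish, stone and vase are untouched. I'll descend around the post and pinch it.

Call:
{"method": "step_arm", "body": {"motion": [[[0.7,-1,2,40,0],[0.7,-1,2,75,0],[0.7,-1,2,90,0],[0.7,-1,2,90,0]]]}}

```text
clock: 5.25
eef_pos: [0.5553, 0.0591, 0.0719]
tcp_rot: [[-0.993, 0.12, -0.002], [0.12, 0.993, -0.0], [0.002, -0.0, -1.0]]
wrist_force: [0.2, -0.4, 0.9]
gripper_width: 0.0644
grasp_force: 0.0
```

Call:
{"method": "step_arm", "body": {"motion": [[[0,0,0,0,0],[0,0,0,0,0],[0,0,0,0,0],[0,0,0,0,0],[0,0,0,0,0]]], "grip_force": 25}}

```text
clock: 5.88
eef_pos: [0.5561, 0.0583, 0.0727]
tcp_rot: [[-0.993, 0.122, 0.0], [0.122, 0.993, 0.0], [-0.0, 0.0, -1.0]]
wrist_force: [-0.1, 4.6, 0.8]
gripper_width: 0.0168
grasp_force: 2.0
```

Run:
```python
from h import *
for t in(0,.15,.3,.45,.6,.68,.7): go(.1-.165*np.cos(t),-.05-.165*np.sin(t),.072,t)
```

```text
(np.float64(-0.065), np.float64(-0.05), 0.072) [-2.4 -2.1  0.7] -0.0
(np.float64(-0.06314722785944696), np.float64(-0.07465729185814388), 0.072) [ -4.2 -26.7   0.7] -8.6
(np.float64(-0.057630520705725), np.float64(-0.09876083409912104), 0.072) [ -9.8 -50.8   0.7] -17.2
(np.float64(-0.048573771888191675), np.float64(-0.121769313128353), 0.072) [-18.8 -73.8   0.7] -25.8
(np.float64(-0.03618037646009692), np.float64(-0.14316600811018085), 0.072) [-31.3 -95.2   0.7] -34.4
(np.float64(-0.0282994985939031), np.float64(-0.15375084896304733), 0.072) [ -39.1 -105.8    0.7] -39.0
(np.float64(-0.0261989609019406), np.float64(-0.15629591839421902), 0.072) [ -41.2 -108.3    0.7] -40.2
```

Call:
{"method": "step_arm", "body": {"motion": [[[0,0,0,0,0],[0,0,-8,0,-3],[0,-1,-16,0,-6],[0,-2,-25,0,-8.6],[0,-2,-25,0,-8.6]]]}}

```text
clock: 6.5
eef_pos: [0.5551, 0.0333, 0.0727]
tcp_rot: [[-1.0, -0.027, 0.0], [-0.027, 1.0, 0.001], [-0.0, 0.001, -1.0]]
wrist_force: [-2.0, 3.3, 1.4]
gripper_width: 0.0155
grasp_force: 25.0
```

Run:
```python
from h import *
s=get_state();print(s["grasp_force"],s["gripper_width"])
for t in(.15,.25,.35,.45,.6,.68): go(.1-.165*np.cos(t),-.05-.165*np.sin(t),.072,t)
```

```text
25.000169277191162 0.015452190817586373
(np.float64(-0.06314722785944696), np.float64(-0.07465729185814388), 0.072) [-2.  -2.2  0.7] -0.1
(np.float64(-0.05987054958225638), np.float64(-0.09082165327699629), 0.072) [ -2.8 -18.6   0.7] -5.8
(np.float64(-0.05499649761981751), np.float64(-0.10657813823014947), 0.072) [ -5.3 -35.    0.7] -11.6
(np.float64(-0.048573771888191675), np.float64(-0.121769313128353), 0.072) [ -9.4 -50.9   0.7] -17.3
(np.float64(-0.03618037646009692), np.float64(-0.14316600811018085), 0.072) [-18.5 -73.9   0.7] -25.9
(np.float64(-0.0282994985939031), np.float64(-0.15375084896304733), 0.072) [-24.8 -85.6   0.6] -30.5
```

Tracking well; I continue along the arc.

Call:
{"method": "step_arm", "body": {"motion": [[[0,0,-8,0,-3],[0,-1,-16,0,-5.8],[0,-2,-25,0,-8.7],[0,-3,-33,0,-11.6],[0,-7,-49,0,-17.3]]]}}

```text
clock: 7.12
eef_pos: [0.5635, -0.0145, 0.0727]
tcp_rot: [[-0.945, -0.326, 0.0], [-0.326, 0.945, 0.001], [-0.0, 0.001, -1.0]]
wrist_force: [1.6, 7.7, 0.4]
gripper_width: 0.0155
grasp_force: 25.0
```

Run:
```python
from h import *
for t in(.45,.53,.6,.68): go(.1-.165*np.cos(t),-.05-.165*np.sin(t),.072,t)
```

```text
(np.float64(-0.048573771888191675), np.float64(-0.121769313128353), 0.072) [-1.3 -3.5  0.7] 0.2
(np.float64(-0.042363166634935556), np.float64(-0.13341300129879974), 0.072) [ -1.8 -16.7   0.7] -4.4
(np.float64(-0.03618037646009692), np.float64(-0.14316600811018085), 0.072) [ -3.1 -28.1   0.7] -8.4
(np.float64(-0.0282994985939031), np.float64(-0.15375084896304733), 0.072) [ -5.6 -41.1   0.7] -13.0
```

Call:
{"method": "step_arm", "body": {"motion": [[[0,0,-10,0,-3.2],[0,-1,-20,0,-6],[0,-2,-29,0,-9],[0,-5,-41,0,-13],[0,-5,-41,0,-13]]]}}

```text
clock: 7.75
eef_pos: [0.5812, -0.052, 0.0726]
tcp_rot: [[-0.849, -0.528, -0.001], [-0.528, 0.849, 0.001], [0.0, 0.002, -1.0]]
wrist_force: [-3.3, 8.6, 6.5]
gripper_width: 0.0156
grasp_force: 25.0
```

Call:
{"method": "step_arm", "body": {"motion": [[[0,0,0,0,0],[0,0,0,0,0],[0,0,0,0,0]]]}}

```text
clock: 8.12
eef_pos: [0.5809, -0.0514, 0.0726]
tcp_rot: [[-0.849, -0.528, -0.001], [-0.528, 0.849, 0.001], [0.0, 0.002, -1.0]]
wrist_force: [-3.0, 7.6, 4.6]
gripper_width: 0.0155
grasp_force: 25.0
```

Run:
```python
from h import *
import cv2
s=get_state();print(s["grasp_force"],s["gripper_width"],s["wrist_force"],s["qd"].round(3))
c,q=np.cos(A),np.sin(A);d=np.array([[c,q],[-q,c]])@(s["eef_pos"][:2]-P)-[.1,-.05]
print("angle",np.arctan2(-d[1],-d[0]),"radius",np.hypot(*d))
cv2.imwrite("pics/c.png",np.vstack([cv2.resize(read_camera("scene")[150:320,130:430],(600,340)),cv2.resize(read_camera("top")[115:310,110:400],(600,260))[:, :600]])[...,::-1])
```

```text
25.00302940607071 0.015484562222297804 [-2.99126733  7.56396195  4.59387846] [-0.001 -0.001  0.001 -0.001  0.001 -0.001]
angle 0.6752231294060805 radius 0.16601904591815855
```

View pics/c.png

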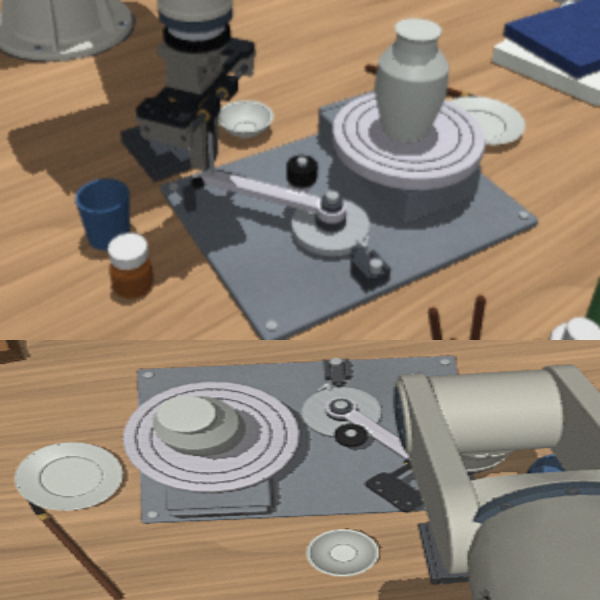

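The arm is held back at about 0.68 rad with roughly 8 N of spring force on the gripper. The tray is shut and the vase and other things are in place.

```bash
python3 -c "
from rig import *
print(job_done())"
```

```text
the job is handed in; nothing more can be done
None
```

The job is handed in: the tray is fully home, and the tensioner arm is still held back at about 0.68 rad, well past the click and with the gripper carrying the spring. In the last pictures the tray was shut and I saw nothing displaced.

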